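Clamp a case on a tilted narrow cradle

ROBOT

A 6-joint arm with a two-finger parallel gripper is mounted at the origin on the work surface. World frame = base frame: x ahead of the robot, y to its left, z up, the work surface at z = 0. Lengths are in m, angles in degrees, forces in N, time in s.
With the tool pointing down it reaches from about 0.4 to 0.825 m from the base axis. Payload 7 kg.
Tool frame: the origin (TCP) lies at the very end of the fingers, on their centre line; the grasp point (between the pads) lies 19 mm behind it; z points along the fingers, y is the line along which they close (so a half turn about z gives the same grasp; the last joint's range is limited). The gripper opens to 88 mm and grips with 3 to 60 N. Pads are 19 mm wide; open, the fingers measure 130 mm over their backs; the gripper's body (78 mm by 193 mm) begins 47 mm behind the grasp point.
Start: joints at [82.282, 20.546, 0.682, 0, -70.136, -16.507], TCP at [0.277, 0.616, 0.227] pointing down, gripper open.
Joint ranges: [-176.03, 176.03], [-82.01, 121.73], [-58.28, 71.71], [-173.87, 95.51], [-174.79, -0.11], [-173.66, 173.66]. Speed limits (degrees/s): [136.94, 136.94, 172.46, 180, 180, 180].

INTERFACE

Orientations are given as [roll, pitch, yaw] about the fixed x, y, z axes, in that order (R = Rz(yaw) Ry(pitch) Rx(roll)).
In Python, from plant import get_state, capture, close_job, regions_of gives the robot as it stands.
- The arm moves only by the tool jog_arm, never from a script. Its argument "moves" is a list of rows, each a list of 3 entries, a list of its own where there are three numbers: the shift along the tool's x, y, z in cm, then the turn about the tool's z in degrees, then the finger opening in cm, from 0 to 8.76. A call has 1 to 12 rows; each row shifts and turns the commanded pose from where the row before left it, along the tool's axes as they then stand; what a row does not reach is not made up. A row lasts 1/8 s, in which the tool goes at most 62.5 mm and 10.7 degrees, less where a joint would pass 70% of its speed; a pose out of reach is approached as far as the arm can. A call is refused whole if a number of a shift passes 6.25 or a number of a turn 10.7, either way. A call with a gripper value outside its range is refused whole. The fingers move at their own pace and stop on an object; "newtons" is the grip in N (left out, the last holds). Time passes only in rows, so rows that do not move let the fingers close. It gives the time, the measured TCP pose, the force, the opening and the grip force at its end, in the units of the state.
- get_state(): the state, without advancing time (a new reading comes with each control period).
- capture(name): name is "scene" or "top"; returns a dict with "pixels" (420x560x3 uint8, blue, green, red), "mtx" (3x3 intrinsics, pixels), "k1" (the pictures are not rectified: a ray, as slopes to the right and down, at radius r is drawn at 1 + k1 r^2 times it, then the intrinsics apply), "world_from_camera" (4x4, takes a point from camera to world coordinates). Camera axes: x right, y down, z forward; pixel columns grow to the right and rows downward; lengths in m; the calibration is good to about 2 mm. A picture is of the moment at which its call begins. There is no depth.
- close_job(): hands the job in; it is judged then, once.
Trained networks look in a picture, given as the dict that the camera call returned (one of the last four; its "shot" number tells which), for a name from the list of things; names that differ only in an ending like _2 or _b are one class to them, and where a whole thing is asked for, a point or a joint stands for the part that bears it (a point fixed in the world has none). Each returns a list of dicts, best first, with "confidence" (0 to 1); they miss things now and then, are a little off and sometimes report something else, mostly with a low value. They report only what shows in the picture. A call takes as long as a camera call. They do not tell look-alikes from the thing itself.
- regions_of(picture, thing): "pixels" (420x560 bool, what is visible of it) and "pixel" ([column, row] in pixels, amid what is visible of it).
The state is a dict: "time_s": time; "joints": joint angles; "qd": joint speeds; "joint_torque": joint torques, N m; "tcp_pos": TCP position; "eef_rot": TCP orientation; "contact_force": force on the tool from outside, world axes, zero at the start; "moment": the same for the moment, N m; "gripper_width": finger opening in m; "gripper_force": force on a finger pad.
Only numpy, scipy, OpenCV 4.12 (cv2) and the standard library are available. Lean on these libraries where they do the work, as an engineer would, in place of code of your own. Each camera call takes 0.05 s, during which the arm holds its last target. There are 200 camera calls.

TASK

Clamp the blue case in the tilting cradle, ready for its label: underside flat on the narrow sloping rail, plain end down against the fixed yellow lip, and the end with the white sticker (sticker facing up) held by the spring-loaded orange jaw, square and centred across the rail. The jaw must be pushed back with the case before there is room for it to drop in behind the lip. Handle it gently: do not change the tilt the cradle is set to, and leave the grey case, the carton and the tape roll where they are; let go of the case when it is clamped.

Things in the scene. Friction and masses are not known exactly. Their poses are not given: they have to be found in the camera images.
- case: Blue hard-plastic case to be clamped, a block 100 long (x) x 56 wide (y) x 32 high (z), about 0.13 to 0.25 kg, lying flat on the table. Origin: centre of its underside; x runs along its length towards the end that has the white sticker on top; z up. At the start its sticker end points away from the robot within 35 degrees of world +x.
- case_sticker (a point): Centre of the white sticker (24 x 40) on the top of the blue case, 32 towards the +x end from the middle and 32 above the underside.
- grey_case: Grey case of the same size (100 x 56 x 32) with a yellow sticker, lying flat on the table; leave it alone. It and the blue case may have swapped places. Origin: centre of its underside.
- carton: Small brown carton with a white band, 80 x 70 x 60 high, on the table; leave it alone. Origin: centre of its underside.
- tape_roll: Cardboard tape core, a ring 92 across and 48 high, on the table; leave it alone. Origin: centre of its underside.
- seat (a point): Point on the rail's top surface where the centre of the case's underside belongs. Axes: x up the slope (away from the robot, yaw within 20 degrees), y across, z square to the rail. Aluminium rail 36 wide (narrower than the case: fingers pass beside it), 10 thick, from 59 below to 96 above this point. Column 30 thick on a foot 130 x 100 x 12; tilt hinge 20 under this point, 100 above the table.
- lip (a point): Middle of the upper edge of the fixed yellow lip at the low end of the rail. The lip stands 8 above the rail, is 36 wide, and its flat face looks up the slope; the face is 50 down the slope from the seat point.
- jaw_face (a point): Centre of the flat face of the orange spring-loaded jaw (36 wide, 28 high above the rail, 14 thick, square edges without lead-in), which looks down the slope to the lip. This point is 14 above the rail. At rest it is 44 up the slope from the seat point, so the free gap from lip to jaw is 94, 6 less than the case; with the case clamped it is 50 up the slope.
- jaw (a joint): How far the jaw has been pushed up the slope, in m: 0 at rest, 0.014 at its hard stop, 0.006 with the case clamped. The spring pushes back with 3.5 N at rest, 5.6 N at 0.006 and 8.4 N at 0.014, and returns the jaw (and the case) down the slope.
- cradle_rail (a joint): Tilt of the rail in rad: 0 level, growing as the far end rises; set somewhere between 0.25 and 0.50 (14 to 29 degrees). The hinge is held by friction only and slips at a moment of about 1.3 N m, such as 20 N pressed on the rail 65 from the hinge.
Things that resemble listed ones, but are neither listed nor needed, are in the scene too. Of the things that look like the case, the middle-sized one is meant. There is more than one size of the part that bears seat; the job needs the smaller.

How it is judged:
By the outcome, as a careful person would: the job done as asked, in the order asked, and still so for the second after the job is handed in, with the robot touching nothing.
It also fails if it takes over 45 s, if anything falls off the work surface, if the arm or the gripper's body presses on something with over 40 N, if the wrist force passes 120 N, or if a joint passes its speed limit or range.

## Working session

There is one attempt and no reset: what is moved stays moved. The work goes in short steps, Python scripts to look and compute and a tool call to move; the robot and the scene stay as the last step left them, time stands still between calls to the robot, and variables do not carry over. Pictures are saved under pics/ and viewed, at most 13 in all, crops included, and the job is handed in when it is done.

Besides the shell and the picture viewer there is one more tool, called as name(argument=value, ...) on one line, values as JSON. jog_arm: Moves the arm, as the interface text tells. Its arguments: {"type":"object","properties":{"moves":{"type":"array"},"newtons":{"type":"number"}},"required":["moves"]}

```bash
mkdir -p pics; ls; python3 - <<'E'
from plant import *
import cv2,numpy as np
s=get_state();print(s['time_s'],s['tcp_pos'],s['eef_rot'])
for n in['scene','top']:
    p=capture(n);cv2.imwrite(f'pics/{n}0.png',p['pixels'])
    print(n,p['mtx'].tolist(),p['k1'],np.round(p['world_from_camera'],3).tolist())
    for t in['case','grey_case','seat','lip','jaw_face','carton','tape_roll']:
        for r in regions_of(p,t): print(t,round(r['confidence'],2),np.round(r['pixel']).tolist(),r['pixels'].sum())
E
```

```text
pics
0.0 [0.27677426 0.61509533 0.22559814] [ 1.79902264e+02 -8.32656345e-03 -2.42298301e+01]
scene [[449.8738788957188, 0.0, 281.00573052942923], [0.0, 449.8738788957188, 212.88649191599066], [0.0, 0.0, 1.0]] -0.0764523081486748 [[0.754, 0.409, -0.514, 1.008], [0.657, -0.488, 0.575, -0.572], [-0.015, -0.771, -0.636, 0.709], [0.0, 0.0, 0.0, 1.0]]
case 0.97 [347.0, 320.0] 3210
case 0.82 [239.0, 288.0] 895
case 0.57 [286.0, 259.0] 1408
grey_case 0.94 [168.0, 296.0] 1562
grey_case 0.56 [389.0, 168.0] 246
seat 0.92 [288.0, 121.0] 1557
seat 0.77 [384.0, 172.0] 907
lip 0.98 [386.0, 172.0] 905
lip 0.8 [290.0, 120.0] 1573
jaw_face 0.68 [390.0, 170.0] 207
carton 0.79 [249.0, 375.0] 2858
carton 0.38 [252.0, 211.0] 1235
tape_roll 0.92 [252.0, 214.0] 1213
top [[437.29830858275125, 0.0, 281.28025225110343], [0.0, 437.29830858275125, 206.5068752773378], [0.0, 0.0, 1.0]] -0.10486972531127384 [[-0.006, -0.988, 0.152, 0.389], [-1.0, 0.003, -0.015, -0.029], [0.014, -0.152, -0.988, 0.961], [0.0, 0.0, 0.0, 1.0]]
case 0.75 [285.0, 198.0] 1198
case 0.62 [344.0, 209.0] 753
case 0.59 [309.0, 113.0] 2355
grey_case 0.82 [393.0, 247.0] 1293
seat 0.87 [152.0, 164.0] 1503
seat 0.78 [144.0, 312.0] 3750
lip 0.97 [146.0, 314.0] 3613
lip 0.71 [157.0, 162.0] 1540
jaw_face 0.77 [149.0, 145.0] 267
jaw_face 0.68 [140.0, 280.0] 596
carton 0.93 [399.0, 133.0] 1525
tape_roll 0.55 [247.0, 257.0] 599
tape_roll 0.31 [287.0, 193.0] 1281
```

View pics/scene0.png

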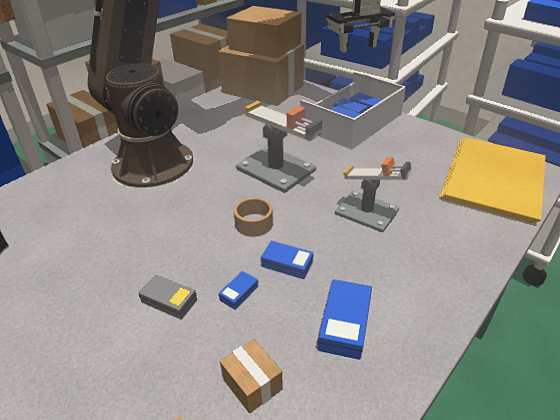

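View pics/top0.png

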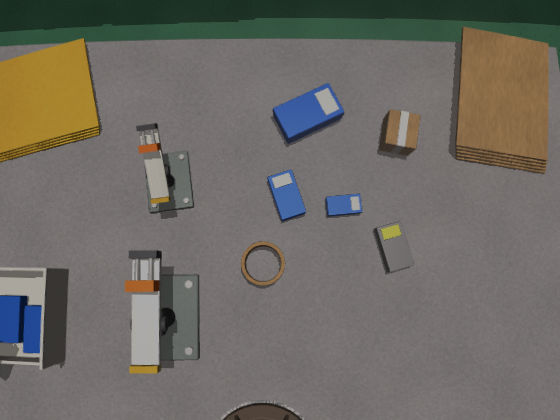

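The scene shows three blue cases: large (347,320), middle (286,259) and small (239,288). It also shows a large cradle at (288,121) and a small one at (384,172). In the top view the middle case is at (286,195) and the small cradle at (155,165). Blue stock in the grey bin and the grey case (168,296) could also be mistaken for the target. I choose the middle blue case and the small cradle, and check both in one close crop.

```bash
cat > h.py <<'E'
import numpy as np,cv2
def px(p,P):
    """world points -> pixels"""
    W=p['world_from_camera'];q=(np.atleast_2d(P)-W[:3,3])@W[:3,:3]
    s=q[:,:2]/q[:,2:];s=s*(1+p['k1']*(s**2).sum(1,keepdims=True))
    return s*[p['mtx'][0,0],p['mtx'][1,1]]+p['mtx'][:2,2]
def ray(p,uv):
    s0=(np.array(uv,float)-p['mtx'][:2,2])/[p['mtx'][0,0],p['mtx'][1,1]];s=s0
    for _ in range(20): s=s0/(1+p['k1']*(s**2).sum())
    W=p['world_from_camera'];return W[:3,3],W[:3,:3]@[*s,1]
def onz(p,uv,z):
    o,d=ray(p,uv);return o+d*(z-o[2])/d[2]
def box(lo,hi): return np.array([[x,y,z] for x in(lo[0],hi[0]) for y in(lo[1],hi[1]) for z in(lo[2],hi[2])])
def fr(pos,yaw,tilt=0):
    """frame with x up slope by tilt"""
    c,s,ct,st=np.cos(yaw),np.sin(yaw),np.cos(tilt),np.sin(tilt)
    return np.array([[c*ct,-s,-c*st],[s*ct,c,-s*st],[st,0,ct]]),np.array(pos)
def hull(p,parts,R,t,shape=(420,560),k=4):
    m=np.zeros((shape[0]*k,shape[1]*k),np.uint8)
    for b in parts:
        u=(px(p,b@R.T+t)+.5)*k-.5
        cv2.fillConvexPoly(m,cv2.convexHull(np.round(u).astype(np.int32)),1)
    return cv2.resize(m.astype(np.float32),shape[::-1],interpolation=cv2.INTER_AREA)
E
python3 - <<'E'
from plant import *
from h import *
import pickle
S=capture('scene');T=capture('top');pickle.dump((S,T),open('p0.pkl','wb'))
for p,uv in((S,(286,259)),(T,(286,195)),(T,(309,113)),(T,(344,205))): print(onz(p,uv,.02).round(3))
print('cr',onz(S,(384,172),.12).round(3),onz(T,(155,175),.12).round(3))
c=lambda p,u,v,w=50:cv2.resize(p['pixels'][v-w*3//4:v+w*3//4,u-w:u+w],(400,300),interpolation=cv2.INTER_CUBIC)
cv2.imwrite('pics/c1.png',np.vstack([np.hstack([c(S,385,180,50),c(T,160,165,60)]),np.hstack([c(S,286,259),c(T,286,195)])]))
E
```

```text
[ 0.562 -0.06   0.02 ]
[ 0.56  -0.054  0.02 ]
[ 0.748 -0.107  0.02 ]
[ 0.537 -0.181  0.02 ]
cr [0.617 0.225 0.12 ] [0.583 0.208 0.12 ]
```

View pics/c1.png

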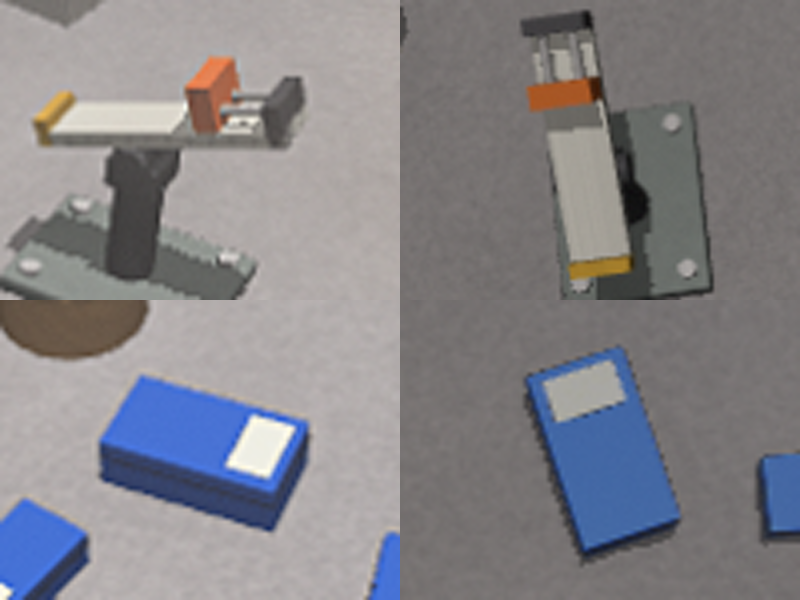

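The crop confirms the choice: the middle case has its sticker end pointing away from the robot, and the small cradle has its yellow lip at the near end and orange jaw at the far end. Next I fit both poses.

```bash
cat > fit.py <<'E'
import pickle,sys
from h import *
from scipy.optimize import minimize
def iou(a,b): return np.minimum(a,b).sum()/np.maximum(a,b).sum()
def hsvm(p,lo,hi,uv,w):
    m=cv2.inRange(cv2.cvtColor(p['pixels'],cv2.COLOR_BGR2HSV),np.array(lo),np.array(hi))>0
    k=np.zeros_like(m);k[max(0,uv[1]-w):uv[1]+w,max(0,uv[0]-w):uv[0]+w]=1;return (m&k).astype(np.float32)
JAW=[box((.044,-.018,0),(.058,.018,.028))];LIP=[box((-.059,-.018,-.010),(-.05,.018,.008))]
def cradle(x,y,yaw,t):
    R,_=fr((0,0,0),yaw,t);return R,np.array([x,y,.1])+R[:,2]*.02
def best(f,x0s,d):
    r=[minimize(f,x0,method='Nelder-Mead',options=dict(initial_simplex=[x0]+[np.array(x0)+np.eye(len(d))[i]*d[i] for i in range(len(d))],maxiter=250,xatol=1e-4,fatol=1e-5)) for x0 in x0s]
    return min(r,key=lambda a:a.fun)
if __name__=='__main__':
    S,T=pickle.load(open('p0.pkl','rb'))
    O=[(p,hsvm(p,(4,150,90),(14,255,255),uv,22),hsvm(p,(17,150,90),(28,255,255),uv2,14)) for p,uv,uv2 in((S,(388,167),(349,172)),(T,(148,148),(158,200)))]
    print([(o.sum(),y.sum()) for _,o,y in O])
    # visible jaw: subtract nothing (unoccluded)
    f=lambda v:-sum(iou(hull(p,JAW,*cradle(*v)),o)+iou(hull(p,LIP,*cradle(*v)),y) for p,o,y in O)
    r=best(f,[(.59,.21,a,t) for a in(.0,.15) for t in(.28,.4)],(.02,.02,.1,.06))
    print('cradle',r.x.round(4),r.fun,'seat',cradle(*r.x)[1].round(4))
    C=[box((-.05,-.028,0),(.05,.028,.032))]
    B=[]
    for p,uv in((S,(286,259)),(T,(286,195))):
        m=hsvm(p,(105,120,40),(125,255,255),uv,32).astype(np.uint8)
        n,l=cv2.connectedComponents(m);m=(l==l[uv[1],uv[0]]).astype(np.uint8)
        h=cv2.convexHull(cv2.findNonZero(m));m[:]=0;cv2.fillConvexPoly(m,h,1);B.append((p,m.astype(np.float32)))
    print([m.sum() for _,m in B])
    g=lambda v:-sum(iou(hull(p,C,*fr((v[0],v[1],0),v[2])),m) for p,m in B)
    r=best(g,[(.56,-.056,a) for a in(0,.3)],(.02,.02,.1));print('case',r.x.round(4),np.degrees(r.x[2]),r.fun)
    for p,m in B: print(iou(hull(p,C,*fr((r.x[0],r.x[1],0),r.x[2])),m))
E
python3 fit.py
```

```text
[(np.float32(48.0), np.float32(15.0)), (np.float32(130.0), np.float32(82.0))]
cradle [0.5928 0.2114 0.1602 0.3147] -1.8824878931045532 seat [0.5867 0.2104 0.119 ]
[np.float32(997.0), np.float32(1229.0)]
case [ 0.5602 -0.0545  0.316 ] 18.10475254732044 -1.6550757884979248
0.70112973
0.95394605
```

```bash
python3 - <<'E'
import pickle;from h import *
S,T=pickle.load(open('p0.pkl','rb'));h=cv2.cvtColor(S['pixels'],cv2.COLOR_BGR2HSV)
for u,v in((383,168),(389,162),(388,170),(347,175),(350,171),(280,250),(275,265),(305,268),(290,272)): print(u,v,h[v,u])
E
sed -i 's/(4,150,90),(14,255,255)/(3,120,60),(16,255,255)/; s/(17,150,90),(28,255,255)/(16,120,60),(30,255,255)/; s/(105,120,40),(125,255,255)/(100,100,20),(130,255,255)/' fit.py; python3 fit.py
```

```text
383 168 [  7 109 115]
389 162 [  9 143 173]
388 170 [  8 138 157]
347 175 [ 20  66 159]
350 171 [ 19  88 171]
280 250 [111 168 212]
275 265 [113 100  92]
305 268 [112 139 134]
290 272 [113 120 106]
[(np.float32(106.0), np.float32(42.0)), (np.float32(160.0), np.float32(89.0))]
cradle [0.5927 0.2088 0.1357 0.3142] -2.592519521713257 seat [0.5866 0.208  0.119 ]
[np.float32(1361.0), np.float32(1251.0)]
case [ 0.5601 -0.0546  0.33  ] 18.906351749756237 -1.914675235748291
0.9524561
0.9622192
```

```bash
sed -i 's/(3,120,60),(16,255,255)/(2,75,60),(14,255,255)/; s/(16,120,60),(30,255,255)/(15,55,60),(30,255,255)/' fit.py; cat >> fit.py <<'E'
    r=best(f,[(.592,.209,.13,t) for t in(.28,.35,.42)],(.01,.01,.05,.05));print(r.x,r.fun)
    for p,o,y in O: print(iou(hull(p,JAW,*cradle(*r.x)),o),iou(hull(p,LIP,*cradle(*r.x)),y),o.sum(),y.sum())
    D=[]
    for (p,o,y),(u,v) in zip(O,((385,180),(155,165))):
        im=p['pixels'].copy()
        im=cv2.resize(im[v-38:v+38,u-50:u+50],(800,608)[:2],interpolation=cv2.INTER_CUBIC)
        for b in JAW+LIP+[box((-.059,-.018,-.01),(.096,.018,0))]:
            R,t=cradle(*r.x)
            q=(px(p,b@R.T+t)-[u-50,v-38]+.5)*8
            for i in range(8):
                for j in range(i):
                    if (np.abs(b[i]-b[j])>1e-6).sum()==1: cv2.line(im,*[tuple(int(a) for a in q[k]) for k in(i,j)],(255,0,255),1)
        D.append(cv2.resize(im,(400,304)))
    cv2.imwrite('pics/o1.png',np.hstack(D))
E
python3 fit.py
```

```text
[(np.float32(179.0), np.float32(71.0)), (np.float32(179.0), np.float32(109.0))]
cradle [0.5941 0.2086 0.1316 0.3468] -3.232117176055908 seat [0.5873 0.2077 0.1188]
[np.float32(1361.0), np.float32(1251.0)]
case [ 0.5601 -0.0546  0.33  ] 18.906351749756237 -1.914675235748291
0.9524561
0.9622192
[0.59412364 0.20855177 0.13202185 0.35035318] -3.242702007293701
0.8345389 0.65541327 179.0 71.0
0.8991039 0.8536461 179.0 109.0
```

View pics/o1.png

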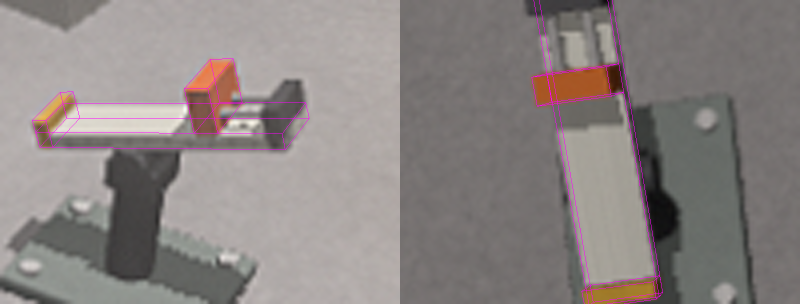

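The overlay fits within about a pixel. Cradle: seat at about (0.587, 0.208, 0.119), yaw 7.6°, tilt 0.35. Case: (0.560, −0.055), yaw 18.9°. The tool can't tilt, so I'll grip lightly 25 mm towards the sticker end and lift that end to the rail's tilt with the plain end on the table. Then I'll grip firmly.

jog_arm(moves=[[[0, 0, -1.5], -8.6, 8.76], [[0, 0, -1.5], -8.6, 8.76], [[0, 0, -1.5], -8.6, 8.76], [[0, 0, -1.5], -8.6, 8.76], [[0, 0, -1.5], -8.7, 8.76], [[0.55, 5.2, 0], 0, 8.76], [[0.55, 5.2, 0], 0, 8.76], [[0.55, 5.2, 0], 0, 8.76], [[0.55, 5.2, 0], 0, 8.76], [[0.55, 5.2, 0], 0, 8.76], [[0.55, 5.2, 0], 0, 8.76], [[0.55, 5.2, 0], 0, 8.76]], newtons=5)

```text
time_s: 2.4
tcp_pos: [0.4316, 0.282, 0.3019]
eef_rot: [-180.0, -0.0, 18.9]
contact_force: [0.6, 1.1, -0.3]
gripper_width: 0.0876
gripper_force: 0.0
```

jog_arm(moves=[[[0.55, 5.2, 0], 0, 8.76], [[0.55, 5.2, 0], 0, 8.76], [[0.55, 5.2, 0], 0, 8.76], [[0.55, 5.2, 0], 0, 8.76], [[0.55, 5.2, 0], 0, 8.76], [[0.55, 5.2, 0], 0, 8.76], [[0.55, 5.2, 0], 0, 8.76], [[0, 0, 4], 0, 8.76], [[0, 0, 4], 0, 8.76], [[0, 0, 4], 0, 8.76], [[0, 0, 4], 0, 8.76], [[0, 0, 0], 0, 8.76]])

```text
time_s: 3.9
tcp_pos: [0.5832, -0.0488, 0.1389]
eef_rot: [-179.9, 0.3, 18.8]
contact_force: [0.2, 0.1, 1.7]
gripper_width: 0.0876
gripper_force: 0.0
```

jog_arm(moves=[[[0.1, -0.2, 4], 0, 8.76], [[0, 0, 4], 0, 8.76], [[0, 0, 3.5], 0, 8.76], [[0, 0, 1.5], 0, 8.76], [[0, 0, 0.4], 0, 8.76], [[0, 0, 0], 0, 8.76], [[0, 0, 0], 0, 5.4], [[0, 0, 0], 0, 5.4], [[0, 0, 0], 0, 5.4], [[0, 0, 0], 0, 5.4], [[0, 0, 0], 0, 5.4]], newtons=4)

```text
time_s: 5.28
tcp_pos: [0.5858, -0.0462, 0.0078]
eef_rot: [180.0, -0.0, 18.9]
contact_force: [-0.1, -0.6, 2.0]
gripper_width: 0.0561
gripper_force: 4.0
```

jog_arm(moves=[[[-0.17, 0, -0.44], 0, 5.4], [[-0.17, 0, -0.44], 0, 5.4], [[-0.22, 0, -0.42], 0, 5.4], [[-0.22, 0, -0.42], 0, 5.4], [[-0.27, 0, -0.39], 0, 5.4], [[-0.27, 0, -0.39], 0, 5.4], [[0, 0, 0], 0, 5.4], [[0, 0, 0], 0, 5.4]], newtons=3)

```text
time_s: 6.28
tcp_pos: [0.5732, -0.0505, 0.0326]
eef_rot: [180.0, -0.0, 18.9]
contact_force: [0.0, -0.0, -0.0]
gripper_width: 0.056
gripper_force: 3.0
```

```bash
python3 - <<'E'
from plant import *
from h import *
import pickle
S=capture('scene');T=capture('top');pickle.dump((S,T),open('p1.pkl','wb'));print(get_state()['tcp_pos'])
c=lambda p,u,v,w=50:cv2.resize(p['pixels'][v-w*3//4:v+w*3//4,u-w:u+w],(400,300),interpolation=cv2.INTER_CUBIC)
cv2.imwrite('pics/c2.png',np.hstack([c(S,286,250,60),c(T,286,185,60)]))
E
```

```text
[ 0.57325756 -0.05044075  0.03251055]
```

View pics/c2.png

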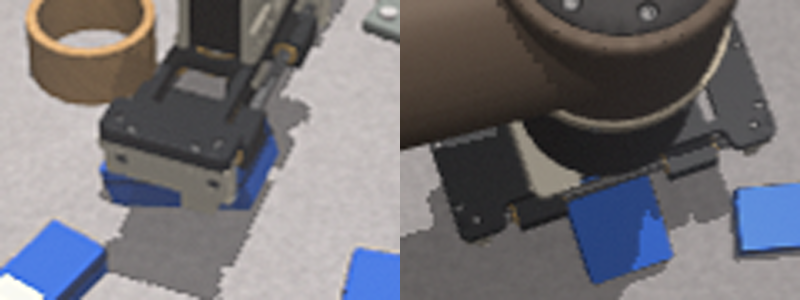

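```bash
cat > tl.py <<'E'
from fit import *
def tiltscan(S,T,tcp,yaw,uvs,g=.027,h=.025,ws=(30,30)):
    C=box((-.05,-.028,0),(.05,.028,.032))
    Bs=[(p,hsvm(p,(100,100,20),(130,255,255),uv,w)) for p,uv,w in zip((S,T),uvs,ws)]
    gp=np.array(tcp)+[0,0,.019]
    for t in np.arange(-.05,.56,.05):
        R,_=fr((0,0,0),yaw,t);o=gp-R@[g,0,h];out=[]
        for p,B in Bs:
            H=hull(p,[C],R,o);out+=[(B*(1-H)).sum(),(H*(1-B)).sum()]
        print(round(t,2),np.round(out),'plain edge z',((R@[-.05,0,0])+o)[2].round(4))
E
python3 - <<'E'
from tl import *
S,T=pickle.load(open('p1.pkl','rb'))
tiltscan(S,T,(.5732,-.0505,.0326),np.radians(18.9),((280,258),(288,207)),ws=(27,22))
E
```

```text
-0.05 [ 184. 1368.   10.  689.] plain edge z 0.0305
0.0 [ 158. 1346.    9.  669.] plain edge z 0.0266
0.05 [ 141. 1317.    7.  655.] plain edge z 0.0228
0.1 [ 119. 1285.    9.  633.] plain edge z 0.019
0.15 [  99. 1253.    6.  638.] plain edge z 0.0154
0.2 [  83. 1218.    4.  631.] plain edge z 0.0118
0.25 [  63. 1189.    5.  632.] plain edge z 0.0083
0.3 [  51. 1160.    5.  648.] plain edge z 0.005
0.35 [  36. 1135.   10.  650.] plain edge z 0.0017
0.4 [  41. 1112.   17.  668.] plain edge z -0.0014
0.45 [  47. 1094.   26.  676.] plain edge z -0.0044
0.5 [  51. 1077.   40.  681.] plain edge z -0.0073
0.55 [  56. 1049.   55.  694.] plain edge z -0.01
```

The case tilted to about 0.35 rad with its plain edge still on the table, matching the rail. Now I grip firmly, lift and compute the transfer.

jog_arm(moves=[[[0, 0, 0], 0, 5.4], [[0, 0, 0], 0, 5.4], [[0, 0, 0], 0, 5.4], [[0, 0, -1], 0, 5.4], [[0, 0, -4], 0, 5.4], [[0, 0, -5], 0, 5.4], [[0, 0, -5], 0, 5.4], [[0, 0, -5], 0, 5.4], [[0, 0, -2], 5.6, 5.4], [[0, 0, 0], 5.7, 5.4], [[0, 0, 0], 0, 5.4]], newtons=30)

```text
time_s: 7.75
tcp_pos: [0.5727, -0.0504, 0.2531]
eef_rot: [-180.0, -0.0, 7.6]
contact_force: [1.5, -0.2, -2.1]
gripper_width: 0.0561
gripper_force: 30.0
```

```bash
cat > go.py <<'E'
from fit import *
from plant import get_state
CR=[.5941,.2086,.132,.35]
def tgt(s,n,g=.027,h=.025,cr=CR,w=0):
    R,o=cradle(*cr);return o+R@[g+s,w,h+n]-[0,0,.019]
def delta(P,st=None):
    st=st or get_state();y=np.radians(st['eef_rot'][2]);d=P-np.array(st['tcp_pos'])
    return (100*np.array([d[0]*np.cos(y)+d[1]*np.sin(y),d[0]*np.sin(y)-d[1]*np.cos(y),-d[2]])).round(2)
E
python3 - <<'E'
from go import *
s=get_state();print(s['tcp_pos'],s['eef_rot'],s['contact_force'],s['gripper_width'])
for a in((-.010,.06),(-.010,.012),(.004,.012),(.004,0)):print(a,tgt(*a).round(4),delta(tgt(*a),s))
E
```

```text
[ 0.57271094 -0.05041224  0.25308076] [-1.79976296e+02 -1.76296048e-02  7.60516957e+00] [ 1.49082555 -0.24203107 -2.12764121] 0.056055613809132446
(-0.01, 0.06) [0.5742 0.206  0.1855] [  3.54 -25.39   6.76]
(-0.01, 0.012) [0.5906 0.2081 0.1404] [  5.19 -25.39  11.27]
(0.004, 0.012) [0.6036 0.2099 0.1452] [  6.51 -25.39  10.79]
(0.004, 0) [0.6077 0.2104 0.1339] [  6.92 -25.39  11.92]
```

jog_arm(moves=[[[0.6, -4.2, 0], 0, 5.4], [[0.6, -4.2, 0], 0, 5.4], [[0.6, -4.2, 0], 0, 5.4], [[0.6, -4.2, 0], 0, 5.4], [[0.6, -4.3, 0], 0, 5.4], [[0.5, -4.3, 0], 0, 5.4], [[0, 0, 2.5], 0, 5.4], [[0, 0, 2.5], 0, 5.4], [[0, 0, 1], 0, 5.4], [[0, 0, 0], 0, 5.4], [[0, 0, 0], 0, 5.4]])

```text
time_s: 9.12
tcp_pos: [0.575, 0.206, 0.1936]
eef_rot: [-180.0, -0.1, 7.6]
contact_force: [-1.0, -0.8, -1.9]
gripper_width: 0.0557
gripper_force: 30.0
```

```bash
cat > look.py <<'E'
import sys
from go import *
from plant import *
S=capture('scene');T=capture('top');s=get_state();pickle.dump((S,T),open('p2.pkl','wb'));print(s['tcp_pos'],s['eef_rot'],s['contact_force'])
c=lambda p,u,v,w:cv2.resize(p['pixels'][v-w*3//4:v+w*3//4,u-w:u+w],(400,300),interpolation=cv2.INTER_CUBIC)
cv2.imwrite(sys.argv[1],np.hstack([c(S,385,155,60),c(T,165,150,70)]))
for a in((-.010,.012),(.004,.012),(.004,0)):print(a,delta(tgt(*a),s))
E
python3 look.py pics/c3.png
```

```text
[0.57488868 0.20606801 0.19368073] [-1.79959018e+02 -9.18141933e-02  7.58283679e+00] [ 0.92921998 -0.69447105 -1.66257534]
(-0.01, 0.012) [1.58 0.   5.33]
(0.004, 0.012) [2.9  0.   4.85]
(0.004, 0) [3.31 0.   5.98]
```

View pics/c3.png

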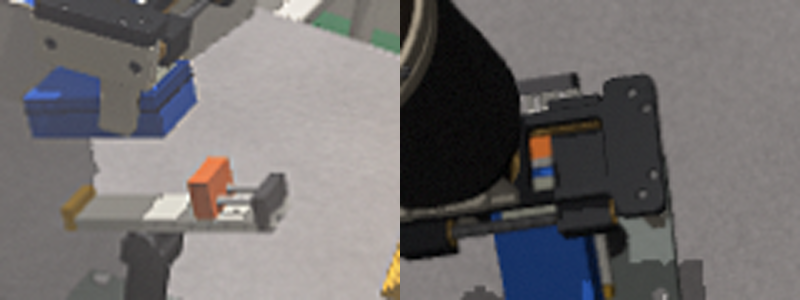

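The case is held above the rail and looks parallel to it: case bottom edge at crop rows 135–137, rail edge at about 222–230. I check tilt and grip offset numerically.

```bash
python3 - <<'E'
from go import *
S,T=pickle.load(open('p2.pkl','rb'));C=box((-.05,-.028,0),(.05,.028,.032))
def mk(p,uv,w,seed):
    m=hsvm(p,(100,80,20),(130,255,255),uv,w);return m
B=[(S,hsvm(S,(100,80,20),(130,255,255),(358,137),26),.35),(T,hsvm(T,(100,80,20),(130,255,255),(180,170),26),.35)]
print([b.sum() for _,b,_ in B])
gp=np.array([.575,.206,.1936+.019]);
def cost(v,lam=.35):
    g,h,t,w,yaw=v;R,_=fr((0,0,0),yaw,t);o=gp-R@[g,w,h];c=0
    for p,b,l in B:
        H=hull(p,[C],R,o);c+=(b*(1-H)).sum()+lam*(H*(1-b)).sum()
    return c
for lam in(.15,.35):
  r=best(lambda v:cost(v,lam),[(.027,.025,t,0,.132) for t in(.3,.4)],(.005,.004,.05,.004,.03));print(lam,r.x.round(4),r.fun)
E
```

```text
[np.float32(562.0), np.float32(161.0)]
0.15 [ 0.0308  0.0295  0.3273 -0.0012  0.1157] 360.0375061035156
0.35 [0.0301 0.0293 0.312  0.     0.1157] 838.7843627929688
```

jog_arm(moves=[[[0.37, 0, 1.26], 0, 5.4], [[0.37, 0, 1.26], 0, 5.4], [[0.37, 0, 1.26], 0, 5.4], [[0.37, 0, 1.26], 0, 5.4], [[0, 0, 0], 0, 5.4], [[0, 0, 0], 0, 5.4]])

```text
time_s: 9.98
tcp_pos: [0.5892, 0.2079, 0.1423]
eef_rot: [180.0, -0.0, 7.6]
contact_force: [0.3, 0.2, -2.3]
gripper_width: 0.0561
gripper_force: 30.0
```

jog_arm(moves=[[[0.33, 0, -0.12], 0, 5.4], [[0.33, 0, -0.12], 0, 5.4], [[0.33, 0, -0.12], 0, 5.4], [[0.33, 0, -0.12], 0, 5.4], [[0, 0, 0], 0, 5.4], [[0, 0, 0], 0, 5.4]])

```text
time_s: 10.72
tcp_pos: [0.6008, 0.2093, 0.1465]
eef_rot: [180.0, 0.2, 7.6]
contact_force: [-6.8, 0.9, -0.2]
gripper_width: 0.0558
gripper_force: 30.0
```

```bash
python3 look.py pics/c4.png
```

```text
[0.60073746 0.20931505 0.14651727] [1.79977408e+02 1.63701586e-01 7.56587970e+00] [-6.22046026  1.34655201 -0.64669384]
(-0.01, 0.012) [-1.02 -0.02  0.61]
(0.004, 0.012) [ 0.29 -0.02  0.13]
(0.004, 0) [ 0.7  -0.02  1.26]
```

View pics/c4.png

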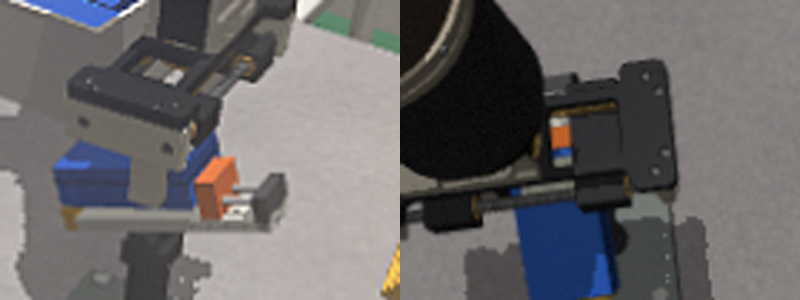

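The case is against the jaw with about 6.5 N of push, which is roughly 8 mm of jaw travel; the jaw shifted about 2 px and the rail is unchanged. Now I measure jaw travel and rail tilt from the picture to be sure it clears the lip.

```bash
cat > jawfit.py <<'E'
from go import *
S,T=pickle.load(open('p2.pkl','rb'))
o=hsvm(S,(2,75,60),(14,255,255),(388,167),22);print('orange',o.sum())
for q in np.arange(-.004,.017,.002):
    R,t=cradle(*CR);print((q*1e3).round(),iou(hull(S,[JAW[0]+[q,0,0]],R,t),o).round(3),end=' | ')
R,t=cradle(*CR)
h=.029 if 0 else .025
gp=np.array(get_state()['tcp_pos'])+[0,0,.019]
for g,h in((.027,.025),(.030,.029)):
    o=gp-R@[g,0,h];print('\ncase corners px',px(S,(o+(R@np.array([[-.05,-.028,0],[-.05,-.028,.032],[.05,-.028,0]]).T).T)).round(1).tolist(),'s,n',(R.T@(o-t)).round(4))
u0,v0=385-60,155-45;print('seen plain bottom/top corner',(u0+55/400*120,v0+200/300*90),(u0+57/400*120,v0+163/300*90))
E
python3 jawfit.py
```

```text
orange 186.0
-4.0 0.496 | -2.0 0.592 | 0.0 0.666 | 2.0 0.742 | 4.0 0.838 | 6.0 0.81 | 8.0 0.706 | 10.0 0.606 | 12.0 0.498 | 14.0 0.417 | 16.0 0.34 | 
case corners px [[343.9, 171.3], [340.6, 159.0], [383.2, 171.3]] s,n [ 0.0017 -0.0002  0.0143]

case corners px [[343.2, 172.8], [339.9, 160.6], [382.3, 172.9]] s,n [-0.0013 -0.0002  0.0103]
seen plain bottom/top corner (341.5, 170.0) (342.1, 158.9)
```

jog_arm(moves=[[[0.15, 0, -0.05], 0, 5.4], [[0.15, 0, -0.05], 0, 5.4], [[0.14, 0, -0.05], 0, 5.4], [[0, 0, 0], 0, 5.4], [[0, 0, 0], 0, 5.4]])

```text
time_s: 11.45
tcp_pos: [0.6047, 0.2099, 0.1479]
eef_rot: [180.0, 0.2, 7.6]
contact_force: [-9.0, 0.3, 0.1]
gripper_width: 0.0559
gripper_force: 30.0
```

```bash
python3 look.py pics/c5.png; python3 jawfit.py
```

```text
[0.60462682 0.20985267 0.14793891] [179.9732787    0.21067968   7.56861074] [-8.37507826  0.11074892 -1.00788303]
(-0.01, 0.012) [-1.42 -0.01  0.76]
(0.004, 0.012) [-0.1  -0.01  0.28]
(0.004, 0) [ 0.31 -0.01  1.4 ]
orange 183.0
-4.0 0.328 | -2.0 0.413 | 0.0 0.488 | 2.0 0.561 | 4.0 0.652 | 6.0 0.728 | 8.0 0.815 | 10.0 0.828 | 12.0 0.709 | 14.0 0.604 | 16.0 0.506 | 
case corners px [[345.5, 171.3], [342.2, 159.0], [384.9, 171.3]] s,n [ 0.0059 -0.0001  0.0142]

case corners px [[344.8, 172.8], [341.5, 160.6], [384.0, 172.9]] s,n [ 0.0029 -0.0001  0.0102]
seen plain bottom/top corner (341.5, 170.0) (342.1, 158.9)
```

Jaw travel is about 9–10 mm, so the case clears the lip by about 3–5 mm. Lowering square to the rail.

jog_arm(moves=[[[0.1, 0, 0.28], 0, 5.4], [[0.1, 0, 0.28], 0, 5.4], [[0.1, 0, 0.28], 0, 5.4], [[0, 0, 0], 0, 5.4], [[0, 0, 0], 0, 5.4]])

```text
time_s: 12.18
tcp_pos: [0.6074, 0.2098, 0.139]
eef_rot: [179.9, 0.3, 7.6]
contact_force: [-7.1, -0.6, -3.5]
gripper_width: 0.0562
gripper_force: 30.0
```

jog_arm(moves=[[[0.09, 0, 0.23], 0, 5.4], [[0, 0, 0], 0, 5.4], [[0, 0, 0], 0, 5.4]])

```text
time_s: 12.55
tcp_pos: [0.6083, 0.2099, 0.1373]
eef_rot: [179.9, 0.2, 7.6]
contact_force: [-9.4, -0.3, 0.5]
gripper_width: 0.0556
gripper_force: 30.0
```

jog_arm(moves=[[[0.05, 0, 0.14], 0, 5.4], [[0, 0, 0], 0, 5.4], [[0, 0, 0], 0, 5.4]])

```text
time_s: 12.92
tcp_pos: [0.6085, 0.2099, 0.1369]
eef_rot: [179.9, 0.2, 7.6]
contact_force: [-13.5, -1.4, 7.8]
gripper_width: 0.0558
gripper_force: 30.0
```

```bash
python3 look.py pics/c6.png; python3 jawfit.py
```

```text
[0.60851872 0.20992518 0.1369153 ] [179.93975633   0.23272646   7.57456593] [-13.96891763  -1.31720166   7.96127275]
(-0.01, 0.012) [-1.8  -0.06 -0.35]
(0.004, 0.012) [-0.49 -0.06 -0.83]
(0.004, 0) [-0.08 -0.06  0.3 ]
orange 179.0
-4.0 0.323 | -2.0 0.409 | 0.0 0.484 | 2.0 0.559 | 4.0 0.656 | 6.0 0.732 | 8.0 0.813 | 10.0 0.824 | 12.0 0.709 | 14.0 0.604 | 16.0 0.505 | 
case corners px [[346.5, 175.8], [343.3, 163.6], [385.8, 176.1]] s,n [ 0.0058 -0.0006  0.0026]

case corners px [[345.8, 177.3], [342.6, 165.2], [385.0, 177.7]] s,n [ 0.0028 -0.0006 -0.0014]
seen plain bottom/top corner (341.5, 170.0) (342.1, 158.9)
```

View pics/c6.png

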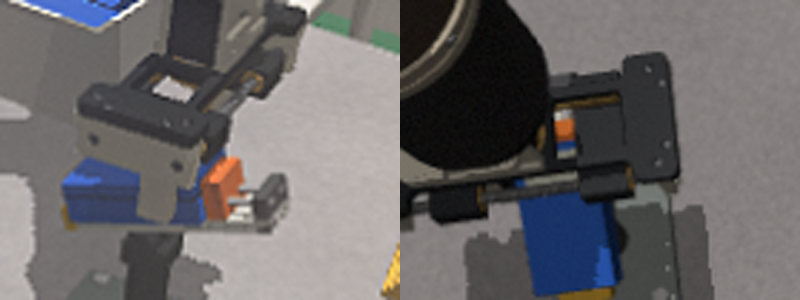

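The case is down on the rail behind the lip: about 12 N contact at height about 0, yellow lip showing just below the plain end at crop (575,293). Now I ease the grip so the spring slides the case onto the lip.

jog_arm(moves=[[[0, 0, 0], 0, 5.4], [[0, 0, 0], 0, 5.4], [[0, 0, 0], 0, 5.4], [[0, 0, 0], 0, 5.4], [[0, 0, 0], 0, 5.4]], newtons=3)

```text
time_s: 13.65
tcp_pos: [0.6104, 0.2102, 0.1365]
eef_rot: [180.0, 0.1, 7.6]
contact_force: [-4.7, -1.6, 1.4]
gripper_width: 0.0558
gripper_force: 3.0
```

```bash
python3 look.py pics/c7.png; python3 jawfit.py | grep '|'
```

```text
[0.61044126 0.2102266  0.13655111] [1.79959557e+02 5.84687152e-02 7.56702318e+00] [-4.60588031 -1.79596762  0.67165165]
(-0.01, 0.012) [-2.   -0.05 -0.38]
(0.004, 0.012) [-0.68 -0.05 -0.86]
(0.004, 0) [-0.27 -0.05  0.26]
-4.0 0.361 | -2.0 0.449 | 0.0 0.526 | 2.0 0.601 | 4.0 0.693 | 6.0 0.769 | 8.0 0.826 | 10.0 0.78 | 12.0 0.651 | 14.0 0.552 | 16.0 0.459 |
```

View pics/c7.png

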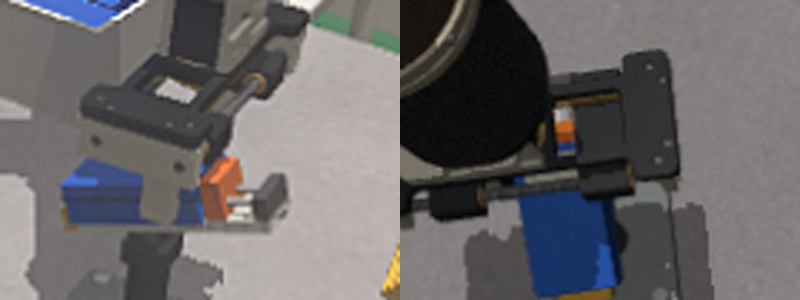

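The jaw has come back to about 8 mm; the fingers still hold some of the spring force. I carry the case down the slope onto the lip, then open.

jog_arm(moves=[[[-0.15, 0, 0.05], 0, 5.4], [[-0.15, 0, 0.05], 0, 5.4], [[-0.15, 0, 0.04], 0, 5.4], [[0, 0, 0], 0, 5.4], [[0, 0, 0], 0, 5.4]])

```text
time_s: 14.38
tcp_pos: [0.6085, 0.2101, 0.1361]
eef_rot: [180.0, -0.2, 7.6]
contact_force: [3.9, -5.3, 1.3]
gripper_width: 0.0559
gripper_force: 3.0
```

```bash
python3 look.py pics/c8.png; python3 jawfit.py | grep '|'
```

```text
[0.60855376 0.21015084 0.13610881] [179.99559809  -0.23891051   7.60822847] [ 4.15334912 -5.2586338   1.71232522]
(-0.01, 0.012) [-1.81 -0.04 -0.43]
(0.004, 0.012) [-0.5  -0.04 -0.91]
(0.004, 0) [-0.08 -0.04  0.22]
-4.0 0.405 | -2.0 0.497 | 0.0 0.579 | 2.0 0.655 | 4.0 0.744 | 6.0 0.824 | 8.0 0.82 | 10.0 0.72 | 12.0 0.596 | 14.0 0.503 | 16.0 0.417 |
```

jog_arm(moves=[[[0, 0, 0], 0, 6.2], [[0, 0, 0], 0, 7.5], [[0, 0, 0], 0, 8.76], [[0, 0, 0], 0, 8.76], [[0, 0, 0], 0, 8.76], [[0, 0, -2], 0, 8.76], [[0, 0, -4], 0, 8.76], [[0, 0, -5], 0, 8.76], [[-3, 0, -5], 0, 8.76], [[0, 6, 0], 0, 8.76], [[0, 6, 0], 0, 8.76], [[0, 6, 0], 0, 8.76]])

```text
time_s: 15.98
tcp_pos: [0.6003, 0.0264, 0.2955]
eef_rot: [-180.0, -0.1, 7.6]
contact_force: [-0.9, 0.6, -0.3]
gripper_width: 0.0878
gripper_force: 0.0
```

jog_arm(moves=[[[0, 6, 0], 0, 8.76], [[0, 6, 0], 0, 8.76], [[0, 0, 0], 0, 8.76]])

```text
time_s: 16.35
tcp_pos: [0.616, -0.095, 0.2946]
eef_rot: [180.0, 0.0, 7.3]
contact_force: [-0.6, -0.1, 0.2]
gripper_width: 0.0873
gripper_force: 0.0
```

```bash
cat > fin.py <<'E'
from go import *
from plant import *
S=capture('scene');T=capture('top');pickle.dump((S,T),open('p2.pkl','wb'))
c=lambda p,u,v,w:cv2.resize(p['pixels'][v-w*3//4:v+w*3//4,u-w:u+w],(400,300),interpolation=cv2.INTER_CUBIC)
cv2.imwrite('pics/f1.png',np.hstack([c(S,385,168,45),c(T,155,165,50)]))
C=[box((-.05,-.028,0),(.05,.028,.032))];B=[]
for p,uv in((S,(365,160)),(T,(155,170))):
    m=hsvm(p,(100,80,20),(130,255,255),uv,40).astype(np.uint8);n,l,st,_=cv2.connectedComponentsWithStats(m);m=(l==1+st[1:,4].argmax()).astype(np.uint8)
    h=cv2.convexHull(cv2.findNonZero(m));m[:]=0;cv2.fillConvexPoly(m,h,1);B.append((p,m.astype(np.float32)))
f=lambda v:-sum(iou(hull(p,C,*fr(v[:3],v[3],v[4])),m) for p,m in B)
r=best(f,[(.587,.208,.119,.13,t) for t in(.3,.4)],(.006,.006,.006,.06,.06));print(r.x.round(4),r.fun)
R,t=cradle(*CR);print('in seat frame',(R.T@(r.x[:3]-t)).round(4))
E
python3 fin.py; python3 jawfit.py|grep '|'
```

```text
-4.0 0.415 | -2.0 0.509 | 0.0 0.592 | 2.0 0.669 | 4.0 0.757 | 6.0 0.829 | 8.0 0.812 | 10.0 0.705 | 12.0 0.582 | 14.0 0.492 | 16.0 0.406 | Traceback (most recent call last):
  File "fin.py", line 8, in <module>
    m=hsvm(p,(100,80,20),(130,255,255),uv,40).astype(np.uint8);n,l,st,_=cv2.connectedComponentsWithStats(m);m=(l==1+st[1:,4].argmax()).astype(np.uint8)
                                                                                                                    ~~~~~~~~~~~~~~~^^
ValueError: attempt to get argmax of an empty sequence
```

View pics/f1.png

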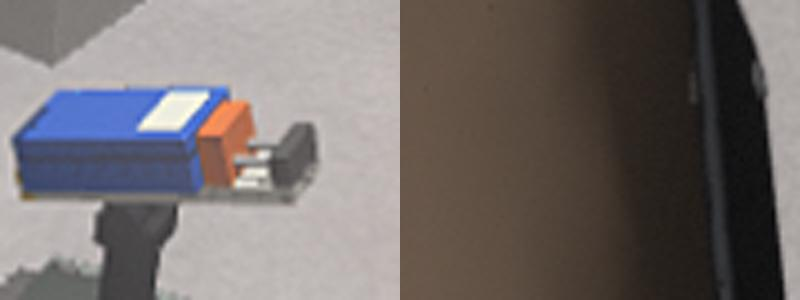

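The scene view shows the case flat on the rail between the lip (crop (25,190)) and the jaw (crop (225,145)). The arm blocks the top view, so I move it aside for a check of centring.

jog_arm(moves=[[[0, 6, 0], 0, 8.76], [[0, 6, 0], 0, 8.76], [[0, 6, 0], 0, 8.76], [[0, 6, 0], 0, 8.76], [[0, 0, 0], 0, 8.76]])

```text
time_s: 17.08
tcp_pos: [0.648, -0.3313, 0.2933]
eef_rot: [-180.0, 0.1, 7.4]
contact_force: [1.0, 0.6, -0.5]
gripper_width: 0.0874
gripper_force: 0.0
```

```bash
python3 fin.py
```

```text
[0.5886 0.208  0.1194 0.1158 0.3973] -1.870617389678955
in seat frame [0.0015 0.0001 0.0001]
```

View pics/f1.png

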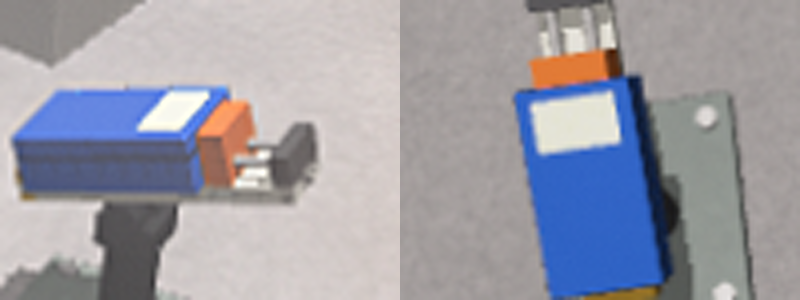

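```bash
python3 - <<'E'
from h import *;import pickle
A=pickle.load(open('p0.pkl','rb'));B=pickle.load(open('p2.pkl','rb'))
for i,(u,v,w) in enumerate(((407,169,6),(147,128,6))):
    t=A[i]['pixels'][v-w:v+w,u-w:u+w];r=B[i]['pixels'][v-w-6:v+w+6,u-w-6:u+w+6]
    t,r=[cv2.resize(a,None,fx=5,fy=5,interpolation=cv2.INTER_CUBIC) for a in(t,r)]
    _,s,_,l=cv2.minMaxLoc(cv2.matchTemplate(r,t,cv2.TM_CCOEFF_NORMED));print('block shift px',(np.array(l)-30)/5,s)
for i,(n,us) in enumerate((('scene',((168,296),(249,375),(252,214))),('top',((393,247),(399,133),(262,263))))):
    for u,v in us: print(n,u,v,np.abs(A[i]['pixels'][v-15:v+15,u-15:u+15].astype(int)-B[i]['pixels'][v-15:v+15,u-15:u+15]).mean().round(1))
E
```

```text
block shift px [0.4 0.2] 0.9624578952789307
block shift px [-0.2  0. ] 0.9777625799179077
scene 168 296 24.5
scene 249 375 24.3
scene 252 214 16.5
top 393 247 25.5
top 399 133 37.6
top 262 263 40.8
```

The rail's end block shifted by less than 0.5 px, so the tilt is unchanged. The other things' patches differ, which I put down to the arm and its shadow, as the tool never came near them. Handing in.

```bash
python3 -c "from plant import *;print(close_job())"
```

```text
the job is handed in; nothing more can be done
None
```

The blue case is clamped in the small cradle, flat, centred, sticker end at the jaw and released; the rail tilt shows no change, the final picture check of the grey case, carton and tape roll was inconclusive (the arm never went near them), and the job is handed in at about 17 s with no verdict returned.

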